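Clamp the culture dish on the shaker

TASK

Secure the culture dish that sits in the seat of the small shaker: push the swing strap round with a finger until it stands home against its stop pin over the dish, and only then push the raised cam lever on the strap fully down, so that the pad clamps the dish. Do not touch, lift or shift the dish yourself, and leave the other things on the bench where they are.

Things in the scene. Friction and masses are not known exactly. Their poses are not given: they have to be found in the camera images.
- shaker: low white shaker fixed on the bench, top plate at z = 40 mm; housing x -80 to +100, y -80 to +80 mm. Origin: on the bench below the dish seat's centre; x points from the knob side to the strap's post, z up. Seat: ring 81 mm across, 6 mm high. Stop pin: 8 mm thick, top z = 78 mm, at x = -55, y = -13 mm.
- strap_pivot (a point): on the axis of the strap's upright steel post (shaker x = +70, y = 0 mm), at the strap's underside (z = 72 mm).
- hold_strap (a joint): angle (rad) of the flat steel swing strap about the post. 0 = home at the stop pin, the strap running from the post along the shaker's -x over the dish; grows as it swings away to the shaker's +y (1.57: along +y); range 0 to 1.6. Strap 18 mm wide, 6 thick, underside z = 72 mm, end 137 mm from the post's axis. Stays where left; about 1 N at the ear moves it.
- strap_ear (a point): centre (z = 97 mm) of the upright steel ear on the strap's free end, 125 mm from the post's axis: 24 mm along the strap, 6 mm thick across it, from the strap's top (78 mm) up to z = 112 mm. Push its broad side that faces away from home.
- lever_hinge (a point): middle of the cam lever's hinge, which crosses the strap 70 mm from the post's axis at z = 90 mm and turns with the strap.
- cam_lever (a joint): angle (rad) of the cam lever on the strap: 0 = down, level along the strap from its hinge back over the post; grows as it is raised (1.57 upright); range 0 to 1.45. 92 mm long from the hinge; the outer 36 mm are a black paddle 26 mm wide, 8 mm thick, centred on the hinge line. Raised, it leans towards the post: push it that way and down. Stays where left; about 3 N at the paddle moves it.
- lever_end (a point): outer end of the cam lever's black paddle, mid-thickness, 92 mm from its hinge.
- clamp_pad: black rubber pad, 26 mm across, under the strap 70 mm from the post's axis. It hangs on a spring plunger that the cam moves: with the lever down and the strap home it presses the dish with about 5 N; with the lever raised it hangs 4 to 7 mm above the dish's top. Origin: 3 mm above its underside.
- dish: closed petri dish, 70 mm across, 17 mm high, standing loose in the seat on the shaker's plate (underside at z = 40 mm, top at z = 57 mm). Origin: centre of the underside.
- spare_dish: another petri dish, 70 mm across, 17 mm high, on the bench; to be left alone. Origin: centre of the underside.
- marker: marker pen, about 110 mm long, 13 mm high, lying on the bench; to be left alone. Origin: centre of the underside.
- timer: slanting lab timer, 60 x 66 x 25 mm, on the bench; to be left alone. Origin: centre of the underside.
- dropper_bottle: small white dropper bottle, 25 mm across, 68 mm high, on the bench; to be left alone. Origin: centre of the underside.
There are look-alikes about, which are no part of the job. Leave any yellow look-alike of the dish alone.

How it is judged (in metres and radians):
On the way, in this order (a step that is already met when the one before it is completed fails the run):
1. the strap stands home over the dish while the cam lever is still raised (value of joint hold_strap below 0.06 rad and value of joint cam_lever above 0.8 rad), for 0.2 s.
2. the cam lever is down and the pad presses the dish (value of joint hold_strap below 0.06 rad and value of joint cam_lever below 0.12 rad and contact force between clamp_pad and dish above 1.5 N), for 0.2 s.
At the end, for the whole second after the job is handed in: the strap is home (within 0.06 rad), the cam lever is down (within 0.12 rad), the pad presses on the dish with more than 1.5 N, the dish rests flat in its seat (within 5 mm of its centre), and the spare dish, marker, timer and dropper bottle are within 20 mm of where they stood (all of step 2 and horizontal distance between dish and shaker below 0.005 m and z of dish in the frame of shaker between 0.036 and 0.043 m and linear speed of dish below 0.02 m/s and distance of each of spare_dish, marker, timer, dropper_bottle from where it was at the start of the episode below 0.02 m); the robot touches nothing.
It fails at once if the cam lever is pushed down before the strap is home (value of joint cam_lever below 0.8 rad and value of joint hold_strap above 0.12 rad).
It fails at once if the robot touches the clamped dish (contact force between any of the fingers, the arm and dish above 0.5 N).
It fails at once if the dish is lifted, tipped or shifted out of its seat (z of dish in the frame of shaker above 0.046 m or horizontal distance between dish and shaker above 0.008 m or angle between dish's own z axis and vertical above 0.15 rad).
It fails at once if another thing on the bench is lifted or pushed away (distance of any of spare_dish, marker, timer, dropper_bottle from where it was at the start of the episode above 0.02 m).
It also fails if it takes over 45 s, if anything falls off the work surface, if the arm or the gripper's body presses on something with over 40 N, if the wrist force passes 120 N, or if a joint passes its speed limit or range.

ROBOT

A 7-joint arm with a two-finger parallel gripper is mounted at the origin on a cart in front of the work surface, level with it; the furniture and walls round the work are solid. World frame = base frame: x ahead of the robot, y to its left, z up, the work surface at z = 0. Lengths are in mm, angles in rad, forces in N, time in s.
With the tool pointing down it reaches from about 425 to 825 mm from the base axis. Payload 3.6 kg.
Tool frame: the origin (TCP) lies between the finger pads; the fingertips stand 22 mm ahead of it and the grasp point (between the pads) lies 3 mm ahead of it; z points along the fingers, y is the line along which they close (so a half turn about z gives the same grasp; the last joint's range is limited). The gripper opens to 93 mm and grips with 3 to 60 N. Pads are 15 mm wide; open, the fingers measure 128 mm over their backs; the gripper's body (75 mm by 188 mm) begins 65 mm behind the grasp point.
Start: joints at [-1.143, 0.615, -0.013, 1.423, 0.008, 1.103, -0.04], TCP at [284.912, 584.197, 201.84] pointing down, gripper open.
Joint ranges: [-3.12, 3.12], [-0.3, 2.06], [-1.34, 1.32], [0.26, 2.42], [-1.36, 4.5], [0.01, 1.98], [-2.84, 2.84]. Speed limits (rad/s): [2.79, 2.79, 3.14, 3.14, 3.14, 3.14, 3.14].

INTERFACE

Orientations are given as [roll, pitch, yaw] about the fixed x, y, z axes, in that order (R = Rz(yaw) Ry(pitch) Rx(roll)).
In Python, from bench import robot gives the robot as it stands.
- The arm moves only by the tool step_arm, never from a script. Its argument "increments" is one flat list of numbers, 7 for each row, row after row: the shift along the world's x, y, z in cm, then the turn, a rotation vector about the world's x, y, z in rad, then the closure, from 0 (fully open) to 1 (shut). In form: [tx, ty, tz, rx, ry, rz, fingers, tx, ty, tz, rx, ry, rz, fingers, ...]. A call has 1 to 12 rows; each row is the pose to reach, as a shift and turn from the pose commanded when the call began; what a row does not reach only later rows make up. A row lasts 1/12 s, in which the tool goes at most 41.7 mm and 7.16 degrees, less where a joint would pass 70% of its speed; a pose out of reach is approached as far as the arm can. A call with a gripper value outside its range is refused whole. The fingers move at their own pace and stop on an object; "squeeze" is the grip in N (left out, the last holds). Time passes only in rows, so rows that repeat a pose let the fingers close. It gives the time, the measured TCP pose, the force, the opening and the grip force at its end, in the units of the state.
- robot.state(): the state, without advancing time (a new reading comes with each control period).
- robot.capture(name): name is "scene" or "top" or "wrist"; returns a dict with "image" (480x640x3 uint8, blue, green, red), "depth" (480x640 float32, mm along the optical axis (not along the pixel's ray), 0 where there is no reading), "camera_matrix" (3x3 intrinsics, pixels), "origin" and "attitude" of the camera in the world; the wrist camera has in their place "tool_from_camera" (4x4, takes a point from camera to tool coordinates, whose origin is the TCP and whose axes are the flange's). Camera axes: x right, y up, looking along -z (the intrinsics and any distortion apply to the point x, -y, -z); pixel columns grow to the right and rows downward; lengths in mm; the calibration is good to about 2 mm. The wrist camera is an equidistant fisheye: a pixel r from the principal point sees the ray r / f radians off the axis. A picture is of the moment at which its call begins: read the wrist's pose just before it.
- robot.sign_off(): hands the job in; it is judged then, once.
The state is a dict: "time_s": time; "qpos": joint angles; "joint_vel": joint speeds; "effort": joint torques, N m; "ee_pos": TCP position; "ee_rot": TCP orientation; "wrist_force": force on the tool from outside, world axes, zero at the start; "ft_torque": the same for the moment, N m; "opening": finger opening in mm; "gripper_force": force on a finger pad.
Only numpy, scipy, OpenCV 4.12 (cv2) and the standard library are available. Lean on these libraries where they do the work, as an engineer would, in place of code of your own. Each camera call takes 0.05 s, during which the arm holds its last target. There are 200 camera calls.

## Working session

There is one attempt and no reset: what is moved stays moved. The work goes in short steps, Python scripts to look and compute and a tool call to move; the robot and the scene stay as the last step left them, time stands still between calls to the robot, and variables do not carry over. Pictures are saved under pics/ and viewed, at most 10 in all, crops included, and the job is handed in when it is done.

Besides the shell and the picture viewer there is one more tool, called after "Emit:" by a JSON object that holds its "name" and its "arguments". step_arm: Moves the arm, as the interface text tells. Its arguments: {"type":"object","properties":{"increments":{"type":"array","items":{"type":"number"}},"squeeze":{"type":"number"}},"required":["increments"]}

```bash
mkdir -p pics; ls; cat > h.py <<'E'
from bench import robot
import numpy as np, cv2, pickle
from scipy.spatial.transform import Rotation as R
def rot(a):
    a=np.array(a,float)
    return a if a.shape==(3,3) else (R.from_euler('xyz',a).as_matrix() if a.size==3 else None)
def pix2w(c,u,v,d):
    K=np.array(c['camera_matrix']);x=(u-K[0,2])/K[0,0]*d;y=(v-K[1,2])/K[1,1]*d
    return rot(c['attitude'])@np.array([x,-y,-d])+np.array(c['origin'])
def w2pix(c,p):
    K=np.array(c['camera_matrix']);q=rot(c['attitude']).T@(np.array(p)-c['origin'])
    return K[0,0]*q[0]/-q[2]+K[0,2],K[1,1]*-q[1]/-q[2]+K[1,2]
E
python3 - <<'E'
from h import *
for n in ['scene','top']:
    c=robot.capture(n);cv2.imwrite(f'pics/{n}0.png',c['image']);pickle.dump(c,open(n+'.pkl','wb'))
    print(n,{k:v for k,v in c.items() if k not in('image','depth')})
print(robot.state())
E
```

```text
pics
scene {'camera_matrix': array([[511.29113835,   0.        , 314.26536287],
       [  0.        , 511.29113835, 242.7063204 ],
       [  0.        ,   0.        ,   1.        ]]), 'origin': array([-46.72010516, 561.4887311 , 493.34538217]), 'attitude': array([ 1.10119846,  0.01220448, -2.358624  ])}
top {'camera_matrix': array([[605.11225275,   0.        , 319.53449468],
       [  0.        , 605.11225275, 237.40364512],
       [  0.        ,   0.        ,   1.        ]]), 'origin': array([ 286.47895479,  -36.37252819, 1262.50702922]), 'attitude': array([ 0.22096256, -0.00603985, -1.56544655])}
{'time_s': 0.1, 'qpos': array([-1.14350092,  0.61581547, -0.01262019,  1.42471147,  0.00810222,
        1.10340115, -0.04037745]), 'joint_vel': array([ 0.00155091, -0.00258134, -0.00047173, -0.00392977, -0.00012609,
       -0.00090024,  0.00030092]), 'effort': array([ 1.55314003e-03, -4.60041296e+01,  2.10156050e-01, -1.66245443e+01,
       -6.11880678e-02,  1.69154612e-02,  9.93359481e-05]), 'ee_pos': array([284.61087889, 583.55331776, 200.81061876]), 'ee_rot': array([-3.13930749e+00,  2.75103975e-05,  2.68788912e+00]), 'wrist_force': array([0.45443045, 0.54670945, 0.3160773 ]), 'ft_torque': array([ 8.78465559e-05,  2.15700130e-02, -1.04868135e-02]), 'gripper_force': 0.0, 'opening': 92.90513049837183}
```

View pics/scene0.png

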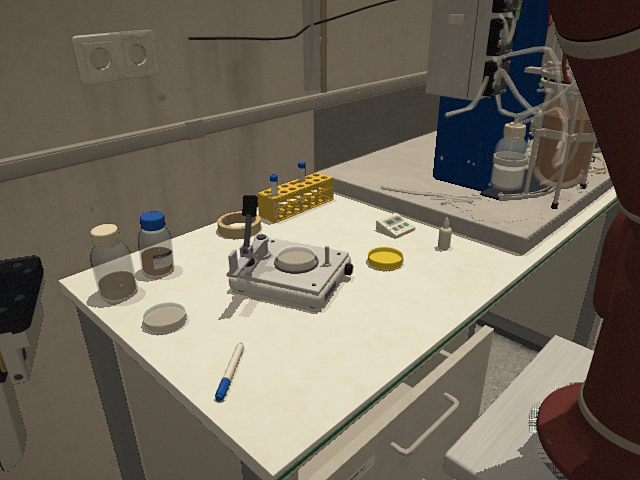

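View pics/top0.png

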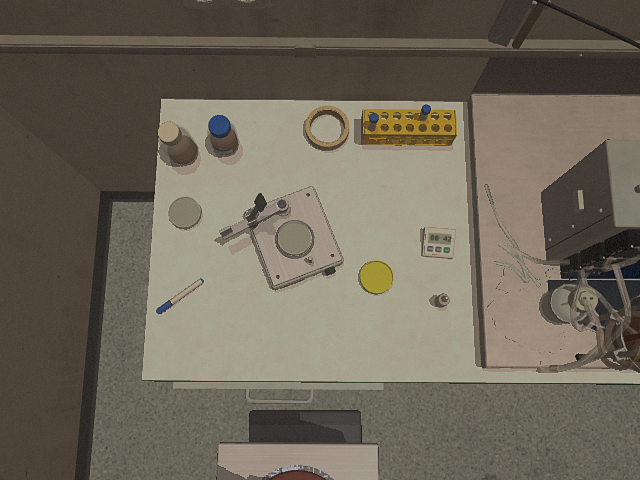

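The scene view shows the shaker at about (290,270) and the raised lever at (250,210). In the top view the dish is at (295,238), the post at (282,205), the ear end at about (222,237) and the knob at (330,270). The strap points to the image's lower left. The gripper is off to the left.

```bash
python3 - <<'E'
from h import *
T=pickle.load(open('top.pkl','rb'));S=pickle.load(open('scene.pkl','rb'))
def cloud(c):
    v,u=np.mgrid[:480,:640];K=c['camera_matrix'];d=c['depth'];x=(u-K[0,2])/K[0,0]*d;y=(v-K[1,2])/K[1,1]*d
    P=np.stack([x,-y,-d],-1)@rot(c['attitude']).T+c['origin'];P[d==0]=np.nan;return P
P=cloud(T);Q=cloud(S)
for n,(u,v) in dict(dish=(295,238),post=(282,205),bench=(250,330)).items(): print(n,np.nanmedian(P[v-2:v+3,u-2:u+3].reshape(-1,3),0))
print('scene dish',Q[258,297],'bench',Q[330,400])
# plate outline in top: points 35..45 high
for nm,C in(('top',P),('scene',Q)):
    ctr=P[238,295]
    m=(np.abs(C[...,2]-40)<6)&(np.hypot(C[...,0]-ctr[0],C[...,1]-ctr[1])<150)
    pts=C[m][:,:2].astype(np.float32); print(nm,m.sum(),cv2.minAreaRect(pts))
    hi=(C[...,2]>85)&(C[...,2]<260)&(np.hypot(C[...,0]-ctr[0],C[...,1]-ctr[1])<170)
    h=C[hi]; print(nm,'high',len(h)); 
    for lo,up in((66,84),(85,100),(100,116),(116,135),(135,160),(160,190)):
        k=(C[...,2]>lo)&(C[...,2]<up)&(np.hypot(C[...,0]-ctr[0],C[...,1]-ctr[1])<170);h=C[k]
        if len(h): print(lo,len(h),h.mean(0).round(),h.min(0).round(),h.max(0).round())
a=T['image'][170:300,200:360];b=S['image'][180:320,210:370]
cv2.imwrite('pics/crop.png',np.hstack([cv2.resize(a,(400,325),interpolation=2),cv2.resize(b,(400,325),interpolation=2)]))
E
```

```text
dish [555.71680094   7.81827884  56.0670747 ]
post [619.24173248  34.32229945  80.6752224 ]
bench [ 3.73009958e+02  1.00268565e+02 -3.72178067e-01]
scene dish [543.98955249  19.13063911  56.62214377] bench [ 3.28230267e+02 -1.43191282e-01 -2.66049577e-01]
top 4156 ((559.400634765625, 10.844245910644531), (186.9468536376953, 156.4772186279297), 21.86175537109375)
top high 359
66 588 [592.  79.  77.] [507. -25.  67.] [635. 152.  84.]
85 94 [579. 107.  93.] [552.  34.  85.] [626. 154. 100.]
100 71 [568. 129. 109.] [553.  85. 100.] [593. 155. 116.]
116 30 [592.  86. 125.] [587.  77. 116.] [598.  93. 133.]
135 68 [597.  77. 150.] [588.  66. 136.] [610.  85. 160.]
160 96 [602.  68. 171.] [590.  59. 160.] [616.  79. 178.]
scene 2710 ((562.7040405273438, 14.606773376464844), (168.9978485107422, 153.9371337890625), 21.785316467285156)
scene high 752
66 551 [579.  85.  77.] [504. -25.  66.] [634. 159.  84.]
85 190 [571. 120.  93.] [550.  86.  85.] [597. 159. 100.]
100 141 [569. 124. 108.] [550.  86. 100.] [593. 158. 116.]
116 75 [591.  87. 126.] [585.  78. 117.] [598.  94. 135.]
135 188 [595.  79. 150.] [582.  65. 135.] [609.  87. 160.]
160 158 [599.  72. 168.] [587.  61. 160.] [614.  81. 177.]
```

View pics/crop.png

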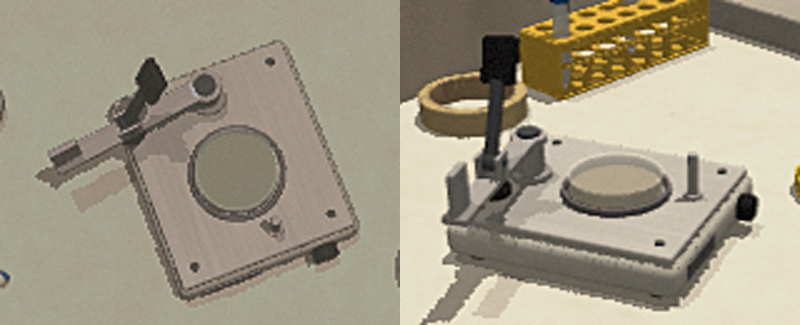

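The crop shows the strap out along about +y with the ear at its far left end. The lever is raised and leans towards the post. The dish sits in its seat with the stop pin at lower right. The dish-to-post distance measures 69 mm against the stated 70, and the heights 56 and 81 are plausible. Next I'll refine the ear and axes.

```bash
python3 - <<'E'
from h import *
T=pickle.load(open('top.pkl','rb'));S=pickle.load(open('scene.pkl','rb'))
def cloud(c):
    v,u=np.mgrid[:480,:640];K=c['camera_matrix'];d=c['depth'];x=(u-K[0,2])/K[0,0]*d;y=(v-K[1,2])/K[1,1]*d
    return np.stack([x,-y,-d],-1)@rot(c['attitude']).T+c['origin']
for C in(cloud(T),cloud(S)):
    C=C.reshape(-1,3)
    def near(x,y,r,lo,hi): return C[(np.hypot(C[:,0]-x,C[:,1]-y)<r)&(C[:,2]>lo)&(C[:,2]<hi)]
    d=near(555,8,60,53,60);p=near(619,34,25,74,90);e=near(556,145,28,88,116);s=near(500,-4,60,60,90)
    pin=near(508,-24,18,60,85);L=near(600,75,40,120,185)
    (cd,rd),(cp,rp)=[cv2.minEnclosingCircle(k[:,:2].astype(np.float32)) for k in(d,p)]
    print('dish',cd,rd,'post',cp,rp,'z',np.percentile(p[:,2],[10,90]))
    print('ear',e.mean(0),cv2.minAreaRect(e[:,:2].astype(np.float32)),e[:,2].max(),'pin',pin.mean(0),len(pin),pin[:,2].max())
    print('lever',L.mean(0),L[L[:,2]>L[:,2].max()-4].mean(0),L[:,2].max())
E
```

```text
dish (545.4342651367188, 4.549592018127441) 47.782615661621094 post (617.8532104492188, 39.3000373840332) 19.678274154663086 z [75.35123624 82.47510403]
ear [559.61933366 143.64612477 104.88055295] ((560.3063354492188, 144.2618408203125), (7.192596912384033, 23.209548950195312), 35.473548889160156) 115.53909429607415 pin [510.31443802 -22.26286425  74.63887948] 19 80.75378976922161
lever [599.32764403  73.13480003 158.12451122] [604.56745404  66.98109099 175.23044171] 177.56354352227936
dish (556.6596069335938, 5.778428077697754) 58.79692459106445 post (615.9505004882812, 40.798561096191406) 17.863052368164062 z [77.28681653 82.82737855]
ear [555.22812153 148.19304821 101.75631888] ((557.1405639648438, 146.11672973632812), (6.882627010345459, 26.916048049926758), 23.339115142822266) 113.58050764789391 pin [507.27458937 -19.82695845  70.98689134] 52 78.93005984783508
lever [596.01325877  77.31524645 153.60594706] [600.29030022  69.68744888 174.38573502] 176.57732447620134
```

Emit:
{"name": "step_arm", "arguments": {"increments": [2, -3.5, 3, 0, 0, -0.05, 1, 4, -7, 5, 0, 0, -0.1, 1, 6, -10.5, 6, 0, 0, -0.15, 1, 8, -14, 6, 0, 0, -0.2, 1, 10.5, -17.5, 6, 0, 0, -0.25, 1, 13, -21, 6, 0, 0, -0.3, 1, 16, -24.5, 6, 0, 0, -0.36, 1, 19, -28, 6, 0, 0, -0.42, 1, 22, -31.5, 6, 0, 0, -0.48, 1, 25, -35, 6, 0, 0, -0.54, 1, 28, -38.5, 6, 0, 0, -0.6, 1, 30.5, -42, 6, 0, 0, -0.61, 1]}}

```text
time_s: 1.1
ee_pos: [568.9, 191.0, 261.4]
ee_rot: [-3.141, -0.0, 2.076]
wrist_force: [0.3, 0.5, -1.2]
opening: 17.7
gripper_force: 0.0
```

Emit:
{"name": "step_arm", "arguments": {"increments": [0.4, 0, -4, 0, 0, 0, 1, 0.4, 0, -8, 0, 0, 0, 1, 0.4, 0, -11, 0, 0, 0, 1, 0.4, 0, -14, 0, 0, 0, 1, 0.4, 0, -14, 0, 0, 0, 1, 0.4, 0, -14, 0, 0, 0, 1]}}

```text
time_s: 1.6
ee_pos: [570.9, 192.1, 120.5]
ee_rot: [-3.137, -0.001, 2.078]
wrist_force: [0.8, 0.2, 1.4]
opening: 0.1
gripper_force: 0.0
```

```bash
python3 - <<'E'
from h import *
a=robot.capture('top')['image'];b=robot.capture('scene')['image']
cv2.imwrite('pics/c1.png',np.hstack([cv2.resize(a[120:310,190:370],(400,422)),cv2.resize(b[150:320,200:380],(400,422))]))
print(robot.state()['ee_pos'],robot.state()['qpos'])
E
```

```text
[573.47292007 192.79341318 123.67292963] [-0.47231454  0.63004579  0.18266921  1.66179801 -0.1416655   0.85941076
  0.27548254]
```

View pics/c1.png

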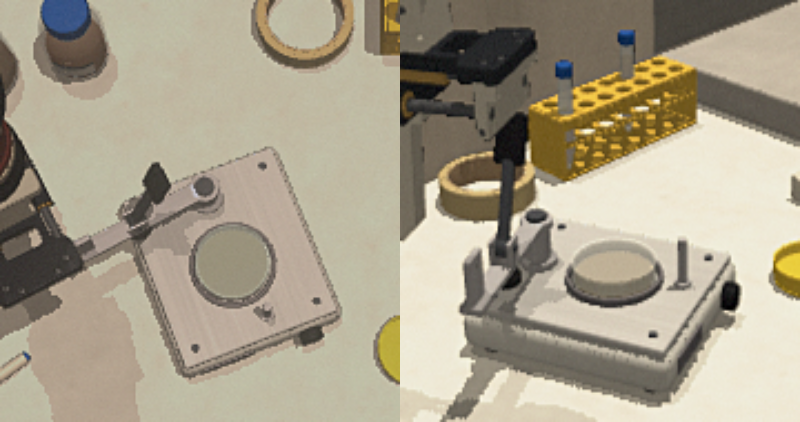

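The view shows the gripper left of the ear, stopped about 35 mm radially outside its target. The ear is untouched and there is clearance. Next I'll slide in radially and compute the arc.

Emit:
{"name": "step_arm", "arguments": {"increments": [0.7, -1, 0, 0, 0, 0, 1, 1.4, -2, 0, 0, 0, 0, 1, 2.1, -2.9, -0.2, 0, 0, 0, 1, 2.1, -2.9, -0.2, 0, 0, 0, 1, 2.1, -2.9, -0.2, 0, 0, 0, 1]}}

```text
time_s: 2.12
ee_pos: [594.0, 161.4, 120.2]
ee_rot: [3.141, 0.001, 2.075]
wrist_force: [0.5, 1.6, -0.7]
opening: 0.5
gripper_force: 0.0
```

```bash
cat > arc.py <<'E'
from h import *
import sys
post=np.array([618.5,35.5]);st=robot.state();p=st['ee_pos'];y=R.from_euler('xyz',st['ee_rot']).as_matrix()[:2,1]
print(p,st['ee_rot'],'yang',np.degrees(np.arctan2(y[1],y[0])),'F',st['wrist_force'],st['qpos'])
def tcp(phi,off):
    f=np.radians(phi);return post+125*np.array([np.cos(f),np.sin(f)])+off*np.array([np.sin(f),-np.cos(f)])
a,b,off=map(float,sys.argv[1:4])
for f in np.linspace(a,b,13): print(f.round(1),((tcp(f,off)-p[:2])/10).round(2),np.radians(f-90-np.degrees(np.arctan2(y[1],y[0]))).round(3))
E
python3 arc.py 118.7 160 20.5
```

```text
[593.97617595 161.44314978 120.18455724] [3.14118497e+00 7.81852705e-04 2.07460592e+00] yang 28.866181593929088 F [ 0.54602706  1.64087105 -0.68487401] [-0.40992913  0.64996181  0.18054362  1.63113006 -0.14145243  0.87274083
  0.32939421]
118.7 [-1.75 -0.65] -0.003
122.1 [-2.46 -0.92] 0.057
125.6 [-3.15 -1.24] 0.117
129.0 [-3.83 -1.59] 0.177
132.5 [-4.47 -1.99] 0.237
135.9 [-5.1  -2.42] 0.297
139.4 [-5.7 -2.9] 0.358
142.8 [-6.26 -3.4 ] 0.418
146.2 [-6.8  -3.94] 0.478
149.7 [-7.3  -4.51] 0.538
153.1 [-7.77 -5.11] 0.598
156.6 [-8.2  -5.74] 0.658
160.0 [-8.59 -6.39] 0.718
```

Emit:
{"name": "step_arm", "arguments": {"increments": [-0.9, -0.3, 0, 0, 0, 0, 1, -1.75, -0.65, 0, 0, 0, 0, 1, -2.46, -0.92, 0, 0, 0, 0.06, 1, -3.15, -1.24, 0, 0, 0, 0.12, 1, -3.83, -1.59, 0, 0, 0, 0.18, 1, -4.47, -1.99, 0, 0, 0, 0.24, 1, -5.1, -2.42, 0, 0, 0, 0.3, 1, -5.7, -2.9, 0, 0, 0, 0.36, 1, -6.26, -3.4, 0, 0, 0, 0.42, 1, -6.8, -3.94, 0, 0, 0, 0.48, 1, -7.3, -4.51, 0, 0, 0, 0.54, 1, -7.3, -4.51, 0, 0, 0, 0.54, 1]}}

```text
time_s: 3.12
ee_pos: [518.8, 117.2, 120.0]
ee_rot: [-3.14, -0.001, 2.618]
wrist_force: [-0.5, -1.1, -0.6]
opening: 0.5
gripper_force: 0.0
```

```bash
python3 arc.py 149.7 196 20.5; python3 - <<'E'
from h import *
a=robot.capture('top')['image'];b=robot.capture('scene')['image']
cv2.imwrite('pics/c2.png',np.hstack([cv2.resize(a[120:310,190:370],(400,422)),cv2.resize(b[150:320,200:380],(400,422))]))
E
```

```text
[518.83738523 117.24780455 119.95144555] [-3.14031943e+00 -1.14650368e-03  2.61794092e+00] yang 59.997049446510076 F [-0.49551707 -1.11304537 -0.60358328] [-0.27752762  0.53392751  0.0211057   1.86425458 -0.01569944  0.74528045
  0.79934271]
149.7 [ 0.21 -0.1 ] -0.005
153.6 [-0.31 -0.77] 0.062
157.4 [-0.79 -1.48] 0.129
161.3 [-1.21 -2.22] 0.197
165.1 [-1.59 -2.99] 0.264
169.0 [-1.91 -3.78] 0.332
172.8 [-2.18 -4.58] 0.399
176.7 [-2.4  -5.41] 0.466
180.6 [-2.55 -6.25] 0.534
184.4 [-2.65 -7.1 ] 0.601
188.3 [-2.7  -7.95] 0.668
192.1 [-2.69 -8.8 ] 0.736
196.0 [-2.61 -9.65] 0.803
```

View pics/c2.png

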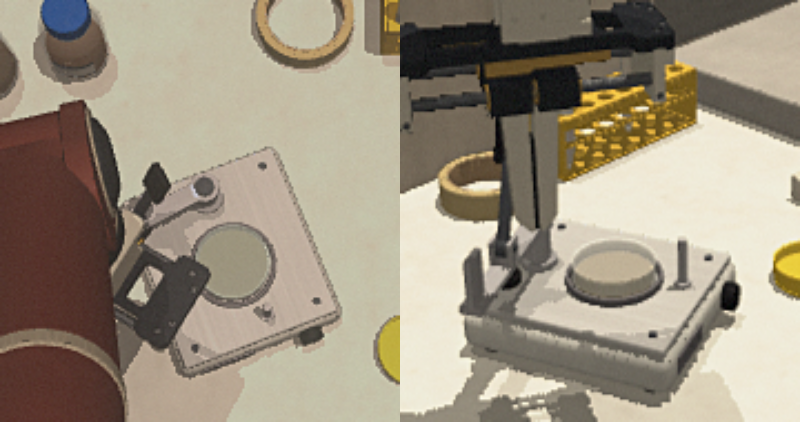

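The strap hasn't moved: the ear is still at crop (475,270) and the fingers are past it at crop (535,228). I'll check the projections.

```bash
python3 - <<'E'
from h import *
S=robot.capture('scene');T=robot.capture('top')
for n,p in dict(tip=(519,117,98),tcp=(519,117,120),eartop=(558,145,112),earbot=(558,145,78),post=(618,35.5,80),leverend=(602,69,176)).items():
    a=w2pix(S,p);b=w2pix(T,p)
    print(n,'scene crop',(400+(a[0]-200)/.45,(a[1]-150)/.403),'top crop',((b[0]-190)/.45,(b[1]-120)/.45))
v,u=np.mgrid[:480,:640];K=S['camera_matrix'];d=S['depth']
C=np.stack([(u-K[0,2])/K[0,0]*d,-(v-K[1,2])/K[1,1]*d,-d],-1)@rot(S['attitude']).T+S['origin']
for (a,b) in((475,260),(475,285),(535,215),(515,215),(525,150),(540,180),(500,200)):
    print((a,b),C[int(150+b*.403),int(200+(a-400)*.45)].round(1))
E
```

```text
tip scene crop (np.float64(538.8986229834258), np.float64(277.1680456629626)) top crop (np.float64(107.46475193943537), np.float64(291.89863902952453))
tcp scene crop (np.float64(537.0999916495783), np.float64(246.87993511629327)) top crop (np.float64(104.29437741444391), np.float64(286.9042984254784))
eartop scene crop (np.float64(472.85656173225084), np.float64(253.15295063239213)) top crop (np.float64(75.122625439734), np.float64(245.015927521065))
earbot scene crop (np.float64(476.7698187936413), np.float64(298.9379230728902)) top crop (np.float64(80.70649795790966), np.float64(253.70120748781932))
post scene crop (np.float64(538.762277921663), np.float64(214.84448770993532)) top crop (np.float64(203.14233875432237), np.float64(189.87102403398112))
leverend scene crop (np.float64(511.10353701898833), np.float64(111.25790846202312)) top crop (np.float64(156.5183153194275), np.float64(177.01746672746518))
(475, 260) [554.9 147.1 110.4]
(475, 285) [553.5 149.9  93.8]
(535, 215) [514.9 121.8 146.8]
(515, 215) [522.9 132.9 148.1]
(525, 150) [513.2 127.3 192.6]
(540, 180) [507.8 119.8 172.1]
(500, 200) [593.1  91.8 121.1]
```

The depth puts the visible fingertips near z≈140, about 40 mm higher than the frame says. I'll look closer.

```bash
python3 - <<'E'
from h import *
S=robot.capture('scene');b=S['image'][190:280,215:305]
print(robot.state()['ee_pos'],robot.state()['opening'])
w=robot.capture('wrist');print(w['tool_from_camera'],w['camera_matrix'])
cv2.imwrite('pics/c3.png',np.hstack([cv2.resize(b,(400,400),interpolation=2),cv2.resize(w['image'],(400,400))]))
v,u=np.mgrid[:480,:640];K=S['camera_matrix'];d=S['depth']
C=np.stack([(u-K[0,2])/K[0,0]*d,-(v-K[1,2])/K[1,1]*d,-d],-1)@rot(S['attitude']).T+S['origin']
for r in range(200,275,4): print(r,C[r,258].round(0),C[r,263].round(0))
E
```

```text
[520.46533769 119.06401485 119.90801198] 0.4730065897054908
[[-7.42532440e-04  9.58320467e-01  2.85694473e-01  8.04101938e+01]
 [ 9.99999664e-01  6.12109287e-04  5.45811513e-04 -1.20624604e+00]
 [ 3.48186103e-04  2.85694782e-01 -9.58320599e-01 -1.83187079e+02]
 [ 0.00000000e+00  0.00000000e+00  0.00000000e+00  1.00000000e+00]] [[371.64829954   0.         320.75014902]
 [  0.         371.64829954 240.61314652]
 [  0.           0.           1.        ]]
200 [525. 113. 201.] [507. 118. 208.]
204 [520. 118. 198.] [508. 118. 201.]
208 [514. 123. 194.] [509. 117. 194.]
212 [514. 123. 188.] [508. 119. 188.]
216 [511. 126. 183.] [510. 117. 181.]
220 [513. 125. 175.] [508. 119. 175.]
224 [513. 126. 169.] [509. 119. 168.]
228 [513. 126. 163.] [509. 119. 161.]
232 [513. 126. 156.] [508. 121. 155.]
236 [515. 126. 148.] [512. 119. 147.]
240 [514. 127. 142.] [509. 121. 142.]
244 [602.  60.  79.] [611.  41.  69.]
248 [592.  68.  78.] [610.  42.  62.]
252 [619.  48.  52.] [612.  41.  52.]
256 [614.  52.  47.] [609.  44.  46.]
260 [611.  55.  41.] [607.  47.  40.]
264 [600.  64.  41.] [595.  57.  40.]
268 [591.  72.  39.] [581.  68.  41.]
272 [578.  83.  41.] [573.  75.  40.]
```

View pics/c3.png

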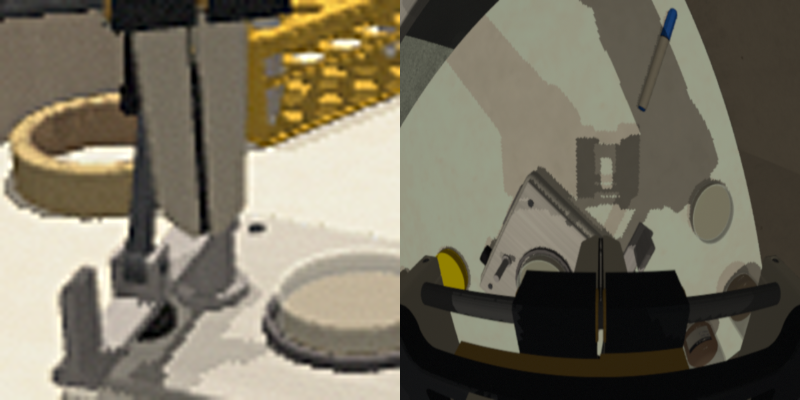

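The scene view shows the closed fingertips ending above the ear (tip at z≈140 with TCP z at 120), so the tip is effectively about 20 mm above the reported TCP and the fingers passed over the ear. I'll go back and lower by about 47 mm.

Emit:
{"name": "step_arm", "arguments": {"increments": [0.7, 0.8, 0, 0, 0, -0.07, 1, 1.5, 1.5, 0, 0, 0, -0.14, 1, 2.5, 2.2, 0, 0, 0, -0.21, 1, 3.5, 2.8, 0, 0, 0, -0.28, 1, 4.5, 3.4, 0, 0, 0, -0.35, 1, 5.5, 3.9, 0, 0, 0, -0.42, 1, 6.5, 4.2, 0, 0, 0, -0.48, 1, 7.5, 4.6, 0, 0, 0, -0.54, 1, 7.5, 4.6, 0, 0, 0, -0.54, 1, 7.5, 4.6, 0, 0, 0, -0.54, 1]}}

```text
time_s: 4.25
ee_pos: [594.9, 164.8, 119.4]
ee_rot: [-3.141, -0.0, 2.08]
wrist_force: [-0.0, -0.0, -0.7]
opening: 0.6
gripper_force: 0.0
```

Emit:
{"name": "step_arm", "arguments": {"increments": [0, 0, -1, 0, 0, 0, 1, 0, 0, -2, 0, 0, 0, 1, 0, 0, -3, 0, 0, 0, 1, 0, 0, -4, 0, 0, 0, 1, 0, 0, -4.7, 0, 0, 0, 1, 0, 0, -4.7, 0, 0, 0, 1, 0, 0, -4.7, 0, 0, 0, 1]}}

```text
time_s: 4.83
ee_pos: [594.7, 164.1, 72.1]
ee_rot: [-3.14, -0.0, 2.078]
wrist_force: [0.2, -0.1, -0.2]
opening: 0.8
gripper_force: 0.0
```

```bash
python3 - <<'E'
from h import *
S=robot.capture('scene')
print(robot.state()['ee_pos'],robot.state()['wrist_force'])
v,u=np.mgrid[:480,:640];K=S['camera_matrix'];d=S['depth']
C=np.stack([(u-K[0,2])/K[0,0]*d,-(v-K[1,2])/K[1,1]*d,-d],-1)@rot(S['attitude']).T+S['origin']
h=C[(C[...,2]>70)&(C[...,2]<135)&(np.hypot(C[...,0]-593,C[...,1]-164)<24)]
print(len(h),h.mean(0),h.min(0),np.percentile(h[:,2],[1,5]))
E
python3 arc.py 118.7 160 20.5
```

```text
[595.21528576 164.19813445  72.74102661] [-0.44302781  0.96861949 -0.03139001]
507 [587.26588815 168.56252811 114.70316418] [573.87068025 148.27254741  88.507561  ] [90.46106967 93.86325705]
[595.21528576 164.19813445  72.74102661] [-3.14157392e+00  3.20842946e-05  2.07771881e+00] yang 29.04451906034708 F [-0.44302781  0.96861949 -0.03139001] [-0.40457863  0.71146585  0.16708424  1.66535658 -0.15532873  0.77776408
  0.34050693]
118.7 [-1.88 -0.92] -0.006
122.1 [-2.59 -1.19] 0.054
125.6 [-3.28 -1.51] 0.114
129.0 [-3.95 -1.87] 0.174
132.5 [-4.6  -2.26] 0.234
135.9 [-5.22 -2.7 ] 0.294
139.4 [-5.82 -3.17] 0.354
142.8 [-6.39 -3.68] 0.414
146.2 [-6.92 -4.22] 0.475
149.7 [-7.43 -4.79] 0.535
153.1 [-7.89 -5.39] 0.595
156.6 [-8.32 -6.02] 0.655
160.0 [-8.72 -6.67] 0.715
```

Tip at z≈90, as wanted (ear 78–112). Push.

Emit:
{"name": "step_arm", "arguments": {"increments": [-0.9, -0.4, 0, 0, 0, 0, 1, -1.88, -0.92, 0, 0, 0, 0, 1, -2.59, -1.19, 0, 0, 0, 0.06, 1, -3.28, -1.51, 0, 0, 0, 0.12, 1, -3.95, -1.87, 0, 0, 0, 0.18, 1, -4.6, -2.26, 0, 0, 0, 0.24, 1, -5.22, -2.7, 0, 0, 0, 0.3, 1, -5.82, -3.17, 0, 0, 0, 0.36, 1, -6.39, -3.68, 0, 0, 0, 0.42, 1, -6.92, -4.22, 0, 0, 0, 0.48, 1, -7.43, -4.79, 0, 0, 0, 0.54, 1, -7.43, -4.79, 0, 0, 0, 0.54, 1]}}

```text
time_s: 5.88
ee_pos: [521.0, 115.0, 73.8]
ee_rot: [3.141, 0.001, 2.617]
wrist_force: [-0.3, -0.1, 0.7]
opening: 0.4
gripper_force: 0.0
```

```bash
python3 arc.py 149.7 196 20.5; python3 - <<'E'
from h import *
a=robot.capture('top')['image'];b=robot.capture('scene')['image']
cv2.imwrite('pics/c4.png',np.hstack([cv2.resize(a[120:310,190:370],(400,422)),cv2.resize(b[150:320,200:380],(400,422))]))
E
```

```text
[520.97398985 115.01551987  73.75076543] [3.14125884e+00 1.33820873e-03 2.61712599e+00] yang 59.95029921999709 F [-0.25729677 -0.07724343  0.69159877] [-0.26176716  0.60276466  0.00465047  1.90408324 -0.00325962  0.63356792
  0.79101795]
149.7 [-0.01  0.13] -0.004
153.6 [-0.53 -0.55] 0.063
157.4 [-1.   -1.26] 0.13
161.3 [-1.43 -2.  ] 0.198
165.1 [-1.8  -2.76] 0.265
169.0 [-2.13 -3.55] 0.332
172.8 [-2.4  -4.36] 0.4
176.7 [-2.61 -5.19] 0.467
180.6 [-2.77 -6.03] 0.534
184.4 [-2.87 -6.87] 0.602
188.3 [-2.91 -7.72] 0.669
192.1 [-2.9  -8.58] 0.736
196.0 [-2.83 -9.43] 0.804
```

View pics/c4.png

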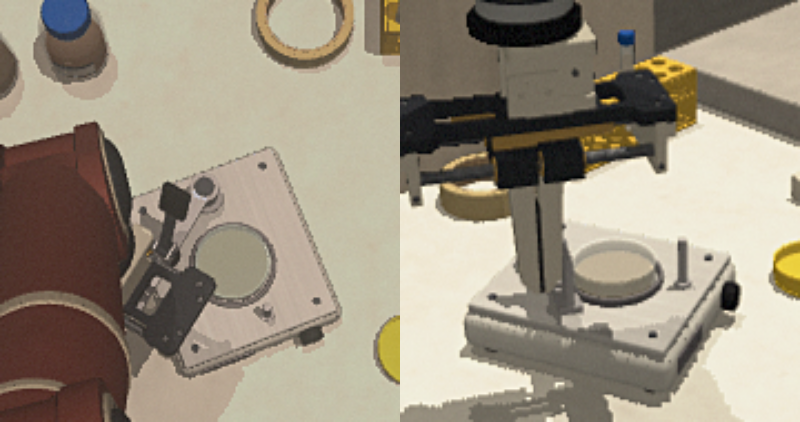

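The strap is following: the ear is right in front of the finger at crop (568,270), and the lever is still raised. Continue.

Emit:
{"name": "step_arm", "arguments": {"increments": [-0.53, -0.55, 0, 0, 0, 0.06, 1, -1.0, -1.26, 0, 0, 0, 0.13, 1, -1.43, -2.0, 0, 0, 0, 0.2, 1, -1.8, -2.76, 0, 0, 0, 0.27, 1, -2.13, -3.55, 0, 0, 0, 0.33, 1, -2.4, -4.36, 0, 0, 0, 0.4, 1, -2.61, -5.19, 0, 0, 0, 0.47, 1, -2.77, -6.03, 0, 0, 0, 0.53, 1, -2.87, -6.87, 0, 0, 0, 0.6, 1, -2.91, -7.72, 0, 0, 0, 0.67, 1, -2.9, -8.58, 0, 0, 0, 0.74, 1, -2.83, -9.2, 0, 0, 0, 0.8, 1]}}

```text
time_s: 6.98
ee_pos: [493.0, 24.4, 73.1]
ee_rot: [3.142, 0.001, -2.864]
wrist_force: [-0.6, 0.6, 1.3]
opening: 0.7
gripper_force: 0.5
```

```bash
python3 arc.py 194 206 20.5
```

```text
[492.98478023  24.42636985  73.11252696] [ 3.14154341e+00  6.03707960e-04 -2.86354722e+00] yang 105.93083137572285 F [-0.57946284  0.58364407  1.25504389] [ 0.0713618   0.5699694  -0.24237508  2.00691402  0.23458847  0.5902791
  1.51905989]
194.0 [-0.07  0.07] -0.034
195.0 [-0.05 -0.15] -0.016
196.0 [-0.03 -0.37] 0.001
197.0 [-0.   -0.59] 0.019
198.0 [ 0.03 -0.81] 0.036
199.0 [ 0.07 -1.02] 0.054
200.0 [ 0.1  -1.24] 0.071
201.0 [ 0.15 -1.46] 0.088
202.0 [ 0.19 -1.67] 0.106
203.0 [ 0.24 -1.89] 0.123
204.0 [ 0.3 -2.1] 0.141
205.0 [ 0.36 -2.32] 0.158
206.0 [ 0.42 -2.53] 0.176
```

Emit:
{"name": "step_arm", "arguments": {"increments": [0, -0.59, 0, 0, 0, 0.02, 1, 0.07, -1.02, 0, 0, 0, 0.06, 1, 0.12, -1.35, 0, 0, 0, 0.09, 1, 0.15, -1.5, 0, 0, 0, 0.1, 1, 0.15, -1.5, 0, 0, 0, 0.1, 1]}}

```text
time_s: 7.4
ee_pos: [494.6, 9.4, 73.0]
ee_rot: [-3.141, 0.001, -2.767]
wrist_force: [0.2, 0.4, 0.3]
opening: 0.8
gripper_force: 0.0
```

Emit:
{"name": "step_arm", "arguments": {"increments": [0.03, -0.1, 0, 0, 0, 0, 1, 0.05, -0.2, 0, 0, 0, 0, 1, 0.05, -0.2, 0, 0, 0, 0, 1]}}

```text
time_s: 7.65
ee_pos: [494.7, 7.7, 72.9]
ee_rot: [-3.142, 0.0, -2.765]
wrist_force: [0.9, 0.1, 0.3]
opening: 0.6
gripper_force: 0.2
```

Emit:
{"name": "step_arm", "arguments": {"increments": [0.05, -0.15, 0, 0, 0, 0.01, 1, 0.1, -0.3, 0, 0, 0, 0.02, 1, 0.1, -0.3, 0, 0, 0, 0.02, 1]}}

```text
time_s: 7.9
ee_pos: [494.8, 6.5, 72.9]
ee_rot: [3.139, -0.0, -2.743]
wrist_force: [-1.8, 5.7, 1.2]
opening: 0.3
gripper_force: 2.4
```

Emit:
{"name": "step_arm", "arguments": {"increments": [0.05, -0.15, 0, 0, 0, 0.01, 1, 0.1, -0.3, 0, 0, 0, 0.02, 1, 0.1, -0.3, 0, 0, 0, 0.02, 1]}}

```text
time_s: 8.15
ee_pos: [494.4, 6.4, 72.9]
ee_rot: [3.135, -0.001, -2.721]
wrist_force: [-5.1, 9.6, 3.4]
opening: 0.4
gripper_force: 5.1
```

```bash
cat > look.py <<'E'
from h import *
import sys
st=robot.state();print(st['ee_pos'],st['wrist_force'])
T=robot.capture('top');S=robot.capture('scene');a=T['image'];b=S['image']
cv2.imwrite(sys.argv[1],np.hstack([cv2.resize(a[170:300,220:350],(400,400),interpolation=2),cv2.resize(b[170:310,220:360],(400,400),interpolation=2)]))
def cloud(c):
    v,u=np.mgrid[:480,:640];K=c['camera_matrix'];d=c['depth'];x=(u-K[0,2])/K[0,0]*d;y=(v-K[1,2])/K[1,1]*d
    return (np.stack([x,-y,-d],-1)@rot(c['attitude']).T+c['origin']).reshape(-1,3)
th=np.radians(22);M=np.array([[np.cos(th),np.sin(th)],[-np.sin(th),np.cos(th)]])
for n,c in(('top',T),('scene',S)):
    C=cloud(c);X=(C[:,:2]-[618.5,35.5])@M.T+[70,0]   # shaker frame
    for nm,k in dict(ear=(X[:,0]<-35)&(X[:,0]>-75)&(np.abs(X[:,1])<14)&(C[:,2]>90)&(C[:,2]<114),strap=(X[:,0]<-20)&(X[:,0]>-75)&(np.abs(X[:,1])<25)&(C[:,2]>68)&(C[:,2]<82),
      lever=(np.abs(X[:,1])<25)&(X[:,0]>-10)&(X[:,0]<100)&(C[:,2]>86)&(C[:,2]<185)).items():
        if k.sum(): print(n,nm,k.sum(),X[k].mean(0).round(1),X[k].min(0).round(),X[k].max(0).round(),C[k,2].min().round(),C[k,2].max().round())
E
python3 look.py pics/c5.png
```

```text
[494.40866897   6.36102958  72.88388695] [-5.06483078  9.59281609  3.41949276]
scene ear 23 [-65.6   8.5] [-67.   1.] [-64.  14.] 92.0 111.0
scene strap 140 [-42.4   6.2] [-66.  -7.] [-20.  13.] 73.0 81.0
scene lever 295 [15.   6.2] [ -6. -11.] [39. 17.] 86.0 176.0
```

View pics/c5.png

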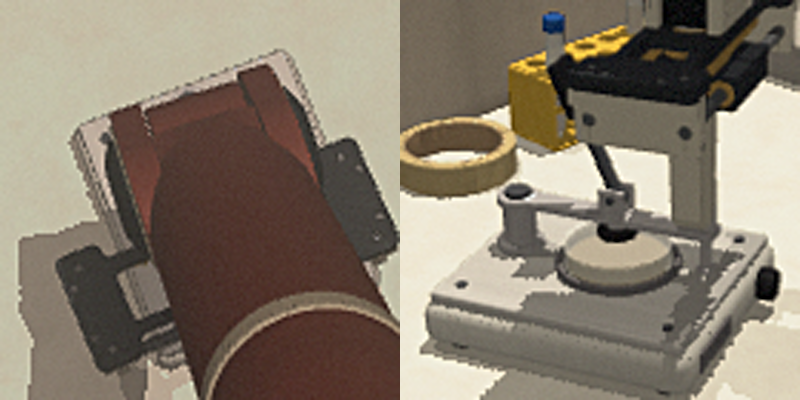

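The finger stalled firmly against the stop (10 N, no more movement). The scene view shows the strap over the dish with the pad at crop (618,232) above it, and the lever still raised. Back off, lift, and move behind the lever.

Emit:
{"name": "step_arm", "arguments": {"increments": [-0.3, 0.8, 0, 0, 0, 0, 1, -0.6, 2, 0, 0, 0, -0.03, 1, -0.6, 2, 3, 0, 0, -0.03, 1, -0.6, 2, 6, 0, 0, -0.03, 1, -0.6, 2, 9, 0, 0, -0.03, 1, -0.6, 2, 11, 0, 0, -0.03, 1, -0.6, 2, 11, 0, 0, -0.03, 1, 0.5, 1.5, 11, 0, 0, -0.03, 1, 2, 1, 11, 0, 0, -0.03, 1, 3, 0.8, 11, 0, 0, -0.03, 1, 3, 0.8, 11, 0, 0, -0.03, 1]}}

```text
time_s: 9.17
ee_pos: [527.8, 7.7, 181.8]
ee_rot: [-3.14, -0.0, -2.758]
wrist_force: [-0.2, -0.2, 0.2]
opening: 0.7
gripper_force: 0.0
```

```bash
cat > lev.py <<'E'
from h import *
th=np.radians(22.2);e=np.array([np.cos(th),np.sin(th)]);post=np.array([618.5,35.5])
st=robot.state();p=st['ee_pos'];print(p,st['ee_rot'],st['wrist_force'],st['qpos'])
def out(n,X,ztip): w=post+(X-70)*e;print(n,((w-p[:2])/10).round(2),round((ztip-18-p[2])/10,2))
out('start',-8,160)
for a in np.linspace(1.25,-0.05,14): out(round(a,2),76*np.cos(a)-4*np.sin(a)-7.5,90+76*np.sin(a)+4*np.cos(a))
E
python3 lev.py; python3 look.py pics/c6.png
```

```text
[527.79587127   7.65278358 181.83213031] [-3.14025885e+00 -3.01779719e-04 -2.75760627e+00] [-0.20529973 -0.19445148  0.20332147] [ 0.16842739  0.46555101 -0.33065289  1.79717788  0.18750349  0.90937408
  1.70958551]
start [ 1.85 -0.16] -3.98
1.25 [3.76 0.62] -3.64
1.15 [4.43 0.89] -3.88
1.05 [5.07 1.15] -4.19
0.95 [5.69 1.4 ] -4.57
0.85 [6.26 1.64] -5.01
0.75 [6.79 1.85] -5.51
0.65 [7.27 2.05] -6.07
0.55 [7.7  2.23] -6.67
0.45 [8.07 2.38] -7.32
0.35 [8.38 2.5 ] -8.0
0.25 [8.62 2.6 ] -8.72
0.15 [8.8  2.67] -9.45
0.05 [8.9  2.72] -10.2
-0.05 [8.94 2.73] -10.96
[527.79587127   7.65278358 181.83213031] [-0.20529973 -0.19445148  0.20332147]
scene ear 163 [-53.6   3.6] [-65.  -1.] [-41.   8.] 90.0 114.0
scene strap 167 [-43.3   5.7] [-66.  -8.] [-20.  15.] 73.0 82.0
scene lever 459 [17.7  4.9] [ -7. -11.] [40. 17.] 86.0 176.0
```

View pics/c6.png

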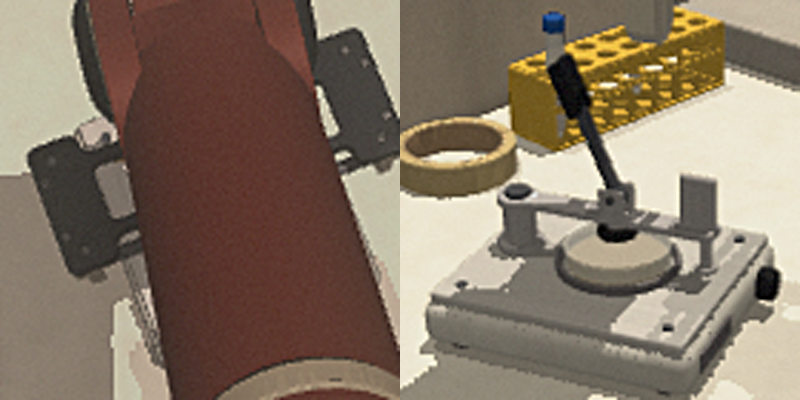

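The strap stands against the stop pin (crop (708,250)). The ear's face is at y≈3.6 against an expected 3, and the lever is free at (575,90). Start the lever push.

Emit:
{"name": "step_arm", "arguments": {"increments": [1, -0.1, 0, 0, 0, 0, 1, 1.85, -0.16, -1.5, 0, 0, 0, 1, 1.85, -0.16, -3, 0, 0, 0, 1, 1.85, -0.16, -4, 0, 0, 0, 1, 2.5, 0.1, -4, 0, 0, 0, 1, 3.2, 0.4, -3.8, 0, 0, 0, 1, 3.76, 0.62, -3.7, 0, 0, 0, 1, 4.43, 0.89, -3.9, 0, 0, 0, 1, 5.07, 1.15, -4.2, 0, 0, 0, 1, 5.69, 1.4, -4.6, 0, 0, 0, 1, 6.26, 1.64, -5, 0, 0, 0, 1, 6.79, 1.85, -5.5, 0, 0, 0, 1]}}

```text
time_s: 10.27
ee_pos: [595.8, 28.3, 128.1]
ee_rot: [-3.141, 0.002, -2.755]
wrist_force: [1.1, -0.4, 3.6]
opening: 0.4
gripper_force: 1.6
```

```bash
python3 lev.py; python3 look.py pics/c7.png
```

```text
[595.82711183  28.29507749 128.09813049] [-3.14093682e+00  2.06879375e-03 -2.75534087e+00] [ 1.13320595 -0.36458961  3.63727354] [ 0.10222467  0.62434224 -0.30216294  1.67100318  0.22808417  0.87879176
  1.66490072]
start [-4.95 -2.23] 1.39
1.25 [-3.04 -1.45] 1.73
1.15 [-2.37 -1.17] 1.49
1.05 [-1.73 -0.91] 1.18
0.95 [-1.12 -0.66] 0.8
0.85 [-0.54 -0.43] 0.36
0.75 [-0.01 -0.21] -0.14
0.65 [ 0.47 -0.01] -0.69
0.55 [0.9  0.16] -1.3
0.45 [1.27 0.31] -1.94
0.35 [1.57 0.44] -2.63
0.25 [1.82 0.54] -3.34
0.15 [1.99 0.61] -4.08
0.05 [2.1  0.65] -4.83
-0.05 [2.14 0.67] -5.59
[595.82711183  28.29507749 128.09813049] [ 1.13320595 -0.36458961  3.63727354]
scene ear 166 [-53.7   3.6] [-65.  -1.] [-42.   8.] 90.0 114.0
scene strap 166 [-42.9   5.6] [-66.  -8.] [-20.  12.] 72.0 82.0
scene lever 744 [34.8  7.7] [ -7. -13.] [70. 22.] 86.0 185.0
```

View pics/c7.png

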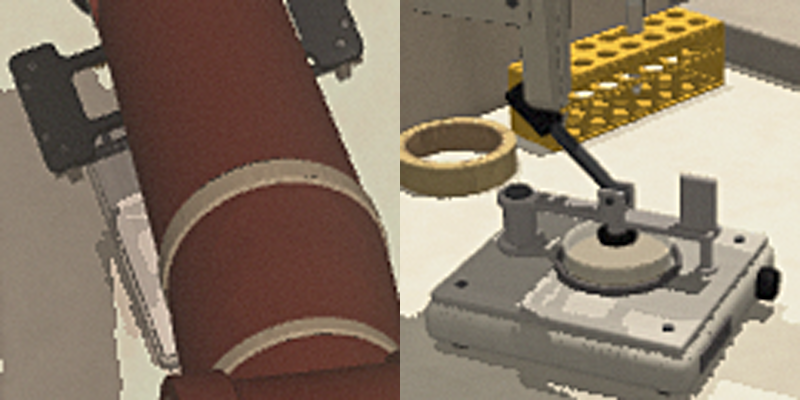

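The lever is at about 0.7 rad with the finger on its paddle, and the strap is still home. Continue down.

Emit:
{"name": "step_arm", "arguments": {"increments": [0.47, 0, -0.7, 0, 0, 0, 1, 0.9, 0.16, -1.3, 0, 0, 0, 1, 1.27, 0.31, -1.95, 0, 0, 0, 1, 1.57, 0.44, -2.6, 0, 0, 0, 1, 1.82, 0.54, -3.3, 0, 0, 0, 1, 1.99, 0.61, -4.0, 0, 0, 0, 1, 2.1, 0.65, -4.6, 0, 0, 0, 1, 2.1, 0.65, -5.0, 0, 0, 0, 1, 2.1, 0.65, -5.0, 0, 0, 0, 1]}}

```text
time_s: 11.12
ee_pos: [615.5, 34.6, 77.6]
ee_rot: [-3.142, 0.0, -2.755]
wrist_force: [-0.8, -0.2, 2.0]
opening: 0.5
gripper_force: 0.8
```

Emit:
{"name": "step_arm", "arguments": {"increments": [0, 0, -0.2, 0, 0, 0, 1, 0, 0, -0.4, 0, 0, 0, 1, 0, 0, -0.4, 0, 0, 0, 1]}}

```text
time_s: 11.37
ee_pos: [615.6, 34.6, 77.0]
ee_rot: [-3.141, 0.001, -2.755]
wrist_force: [-5.1, 0.3, 17.8]
opening: 0.6
gripper_force: 9.2
```

Stalled at the bottom stop at 18 N. Hold briefly, then lift clear.

Emit:
{"name": "step_arm", "arguments": {"increments": [0, 0, 0, 0, 0, 0, 1, 0, 0, 0, 0, 0, 0, 1, 0, 0, 2, 0, 0, 0, 1, 0, 0, 5, 0, 0, 0, 1, 0, 0, 9, 0, 0, 0, 1, 0, 0, 13, 0, 0, 0, 1, 0, 3, 15, 0, 0, 0, 1, 0, 7, 15, 0, 0, 0, 1, 0, 11, 15, 0, 0, 0, 1, 0, 15, 15, 0, 0, 0, 1, 0, 18, 15, 0, 0, 0, 1, 0, 18, 15, 0, 0, 0, 1]}}

```text
time_s: 12.37
ee_pos: [612.7, 224.0, 222.8]
ee_rot: [3.135, 0.0, -2.744]
wrist_force: [-0.4, 1.1, -0.4]
opening: 0.5
gripper_force: 0.0
```

```bash
python3 look.py pics/c8.png; python3 - <<'E'
from h import *
T=pickle.load(open('top.pkl','rb'))
S0=pickle.load(open('scene.pkl','rb'));S=robot.capture('scene')
def cloud(c):
    v,u=np.mgrid[:480,:640];K=c['camera_matrix'];d=c['depth'];x=(u-K[0,2])/K[0,0]*d;y=(v-K[1,2])/K[1,1]*d
    return np.stack([x,-y,-d],-1)@rot(c['attitude']).T+c['origin']
th=np.radians(22);M=np.array([[np.cos(th),np.sin(th)],[-np.sin(th),np.cos(th)]])
C=cloud(S);X=(C[...,:2]-[618.5,35.5])@M.T+[70,0]
dark=S['image'].max(-1)<70
for x in range(0,100,10):
    k=(abs(X[...,0]-x)<5)&(abs(X[...,1])<18)&(C[...,2]>80)&(C[...,2]<190)
    if k.any(): print(x,k.sum(),np.percentile(C[...,2][k],[50,95]).round(1))
D0=cloud(S0)
for nm,(u,v) in dict(spare=(165,318),marker=(232,365),timer=(395,225),bottle=(445,235),dish=(300,262)).items():
    print(nm,D0[v,u].round(0),C[v,u].round(0))
E
```

```text
[612.65422642 223.99950048 222.83333429] [-0.39515919  1.13042449 -0.43515143]
top ear 41 [-53.4  -0.3] [-64.  -3.] [-41.   2.] 95.0 114.0
top strap 157 [-41.1  -1.4] [-64. -17.] [-20.   8.] 71.0 82.0
top lever 427 [50.3 -1.1] [ -6. -14.] [97. 12.] 86.0 101.0
scene ear 166 [-53.7   3.6] [-65.  -1.] [-42.   8.] 90.0 114.0
scene strap 168 [-43.1   5.5] [-65. -10.] [-20.  13.] 73.0 82.0
scene lever 392 [41.9  4.7] [ -8. -13.] [93. 17.] 86.0 98.0
0 72 [92.9 96.8]
10 48 [93.1 97. ]
20 27 [93.3 95. ]
30 28 [93.4 94.8]
40 25 [93.3 95.4]
50 28 [93.2 95.3]
60 49 [93.8 95.2]
70 60 [93.5 95.1]
80 46 [94.1 95.6]
90 35 [93.6 95.4]
spare [604. 255.  18.] [607. 254.  16.]
marker [441. 245.  12.] [439. 246.  14.]
timer [ 551. -282.   18.] [ 552. -283.   17.]
bottle [ 428. -284.   34.] [ 427. -282.   35.]
dish [528.  27.  58.] [528.  27.  58.]
```

The lever is level: its top is at z≈93.5 all along. The ear is at y≈0, so the strap is home, and nothing else moved.

```bash
python3 -c "
from bench import robot
print(robot.sign_off())"
```

```text
the job is handed in; nothing more can be done
None
```

I handed the job in: the strap is home against its stop pin, the cam lever is fully down and level, the dish sits unmoved in its seat, and nothing else on the bench moved. I couldn't measure the pad's force directly, and the hand-in returned no verdict.

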